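# Seat the proud probe and latch the keeper

### The job

One of the three steel probes in the stand is standing proud of its glass vial: push it straight down until its cap sits on the vial's rim, level with its neighbours. Only then swing the hinged steel keeper over the row and fully down, so that its slot drops over the catch and all three probes are locked in. Leave the other things on the bench where they are.

Things in the scene. Friction and masses are not known exactly. Their poses are not given: they have to be found in the camera images.
- stand: Aluminium probe stand fixed to the bench, 90 (x) x 190 (y) mm base 20 mm thick, with a 30 x 16 mm pillar at each end (centres y = -76 and +76, tops at 126 mm). Origin: centre of the underside; its y runs along the row of three vials, from the hinge pillar (-y) to the catch pillar (+y); z up.
- keeper (a joint): Hinge of the keeper, a flat steel hasp 26 mm wide and 4 mm thick that reaches 172 mm from its hinge and swings over the probes. 0 rad: closed, level along the stand's +y, its slot over the catch; 1.57: straight up; more: leaning outwards, away from the vials (stop at 2.4). Stiff: stays where it is left, moves with 1 to 2 N at its end.
- keeper_hinge (a point): The keeper's hinge axis (parallel to the stand's x), over the hinge pillar at stand (0, -76, 134) mm. Closed, the keeper's underside is 132 mm and its top 136 mm above the bench, 4 mm above the caps of seated probes.
- keeper_end (a point): Far end of the keeper, 170 mm from the hinge, mid-thickness. A tab stands 12 mm out of the keeper's face here, the face that is upper when closed and outer when open. Just before it the keeper has a slot 14 mm wide, 26 mm long, centre 152 mm from the hinge.
- catch (a point): Top of the fixed steel staple (the catch) on the other pillar, at stand (0, 76, 146) mm.
- vial_a: Clear glass vial fixed in the stand, 23 mm outside diameter, 90 mm tall, 13 mm bore, 85 mm deep. Origin: centre of its underside (20 mm above the bench), z up along the bore. The three vials stand 44 mm apart in a row along the stand's y, in any order.
- vial_a_mouth (a point): Centre of that vial's mouth, at its rim, 110 mm above the bench.
- probe_a: Probe in vial_a: steel rod 10 mm diameter, 76 mm long, tapered foot, black cap 24 mm diameter, 18 mm high on top. Origin: on the axis at the cap's underside, z up. Fully home the cap's underside rests on the vial's rim, 90 mm above the vial's origin; the proud one is about 48 mm higher and resists with about 5 N while pushed down.
- vial_b: Clear glass vial fixed in the stand, 23 mm outside diameter, 90 mm tall, 13 mm bore, 85 mm deep. Origin: centre of its underside (20 mm above the bench), z up along the bore. The three vials stand 44 mm apart in a row along the stand's y, in any order.
- vial_b_mouth (a point): Centre of that vial's mouth, at its rim, 110 mm above the bench.
- probe_b: Probe in vial_b: steel rod 10 mm diameter, 76 mm long, tapered foot, black cap 24 mm diameter, 18 mm high on top. Origin: on the axis at the cap's underside, z up. Fully home the cap's underside rests on the vial's rim, 90 mm above the vial's origin; the proud one is about 48 mm higher and resists with about 5 N while pushed down.
- vial_c: Clear glass vial fixed in the stand, 23 mm outside diameter, 90 mm tall, 13 mm bore, 85 mm deep. Origin: centre of its underside (20 mm above the bench), z up along the bore. The three vials stand 44 mm apart in a row along the stand's y, in any order.
- vial_c_mouth (a point): Centre of that vial's mouth, at its rim, 110 mm above the bench.
- probe_c: Probe in vial_c: steel rod 10 mm diameter, 76 mm long, tapered foot, black cap 24 mm diameter, 18 mm high on top. Origin: on the axis at the cap's underside, z up. Fully home the cap's underside rests on the vial's rim, 90 mm above the vial's origin; the proud one is about 48 mm higher and resists with about 5 N while pushed down.
- screwdriver: Loose screwdriver, 170 mm long, lying along its x, about 30 mm high. A bystander: leave alone.
- board: Loose circuit board 70 x 110 mm, parts up to 16 mm high; origin under its centre. A bystander: leave alone.
- meter: Loose hand multimeter 150 x 75 x 36 mm; origin under its centre. A bystander: leave alone.
- spool: Loose solder spool, 56 mm diameter, 40 mm high, origin under its centre. A bystander: leave alone.
- brush: Loose cleaning brush, 160 mm long, lying along its x. A bystander: leave alone.
- wash_bottle: Loose plastic bottle, 56 mm diameter, 130 mm tall, origin under its centre. A bystander: leave alone.
- parts_tray: Loose empty tray 90 x 130 x 30 mm, origin under its centre. A bystander: leave alone.
Mind the look-alikes: they are no part of the job. What is shaped like the stand but green or yellow is not meant.

How it is judged:
On the way:
1. The proud probe is home in its vial (cap within 3.5 mm of the rim) while the keeper is still open (more than 0.9 rad) (z of probe_a in the frame of vial_a between 0.087 and 0.0935 m and horizontal distance between probe_a and vial_a_mouth below 0.005 m and value of joint keeper above 0.9 rad), for 0.2 s.
At the end, for the whole second after the job is handed in: All three probes are home in their vials (underside of cap within 3.5 mm above the rim, cap centre within 5 mm of the vial's axis) and at rest, and the keeper lies closed over the catch (hinge below 0.06 rad), at rest (z of probe_a in the frame of vial_a between 0.087 and 0.0935 m and horizontal distance between probe_a and vial_a_mouth below 0.005 m and z of probe_b in the frame of vial_b between 0.087 and 0.0935 m and horizontal distance between probe_b and vial_b_mouth below 0.005 m and z of probe_c in the frame of vial_c between 0.087 and 0.0935 m and horizontal distance between probe_c and vial_c_mouth below 0.005 m and value of joint keeper below 0.06 rad and velocity of joint keeper below 0.05 rad/s and linear speed of probe_a below 0.02 m/s); the robot touches nothing.
It fails at once if A bystander on the bench is moved more than 30 mm (distance of any of screwdriver, board, meter, spool, brush, wash_bottle, parts_tray from where it was at the start of the episode above 0.03 m).
It also fails if it takes over 48 s, if anything falls off the work surface, if the arm or the gripper's body presses on something with over 40 N, if the wrist force passes 120 N, or if a joint passes its speed limit or range.

### The arm

A 6-joint arm with a two-finger parallel gripper is mounted at the origin on the work surface. World frame = base frame: x ahead of the robot, y to its left, z up, the work surface at z = 0. Lengths are in m, angles in rad, forces in N, time in s.
With the tool pointing down it reaches from about 0.275 to 0.75 m from the base axis. Payload 10.2 kg.
Tool frame: the origin (TCP) lies midway between the tips of the shut fingers; the grasp point (between the pads) lies 19 mm behind it; z points along the fingers, y is the line along which they close (so a half turn about z gives the same grasp; the last joint's range is limited). The gripper opens to 88 mm and grips with 3 to 60 N. Pads are 18 mm wide; open, the fingers measure 123 mm over their backs; the gripper's body (75 mm by 187 mm) begins 45 mm behind the grasp point.
Start: joints at [-1.338, 0.313, 1.498, -0, 1.331, -0.223], TCP at [0.231, -0.471, 0.212] pointing down, gripper open.
Joint ranges: [-2.94, 2.94], [-0.97, 2.17], [0.19, 2.56], [-1.23, 4.37], [0.02, 3.11], [-2.88, 2.88]. Speed limits (rad/s): [2.39, 2.39, 3.01, 3.14, 3.14, 3.14].

### API

Orientations are given as a unit quaternion [x, y, z, w].
In Python, from rig import ctrl gives the robot as it stands.
- The arm moves only by the tool move_arm, never from a script. Its argument "targets" is a list that holds one entry, the list of rows, each a list of 7 numbers: the shift along the tool's x, y, z in mm, then the turn, a rotation vector about the tool's x, y, z in units of 6 degrees (1.0 is 6 degrees), then the opening, from 0 (shut) to 1 (fully open). A call has 1 to 5 rows; each row shifts and turns the commanded pose from where the row before left it, along the tool's axes as they then stand; what a row does not reach is not made up. A row lasts 1/12 s, in which the tool goes at most 41.7 mm and 7.16 degrees, less where a joint would pass 70% of its speed; a pose out of reach is approached as far as the arm can. A call with a gripper value outside its range is refused whole. The fingers move at their own pace and stop on an object; "grip_force" is the grip in N (left out, the last holds). Time passes only in rows, so rows that do not move let the fingers close. It gives the time, the measured TCP pose, the force, the opening and the grip force at its end, in the units of the state.
- ctrl.observe(): the state, without advancing time (a new reading comes with each control period).
- ctrl.read_camera(name): name is "scene" or "side" or "wrist"; returns a dict with "color" (400x640x3 uint8, red, green, blue), "mtx" (3x3 intrinsics, pixels), "k1" (the pictures are not rectified: a ray, as slopes to the right and down, at radius r is drawn at 1 + k1 r^2 times it, then the intrinsics apply), "world_to_cam" (4x4, takes a point from world to camera coordinates). Camera axes: x right, y down, z forward; pixel columns grow to the right and rows downward; lengths in m; the calibration is good to about 2 mm. A picture is of the moment at which its call begins. There is no depth.
- ctrl.close_job(): hands the job in; it is judged then, once.
Trained networks look in a picture, given as the dict that the camera call returned (one of the last four; its "shot" number tells which), for a name from the list of things; names that differ only in an ending like _2 or _b are one class to them, and where a whole thing is asked for, a point or a joint stands for the part that bears it (a point fixed in the world has none). Each returns a list of dicts, best first, with "score" (0 to 1); they miss things now and then, are a little off and sometimes report something else, mostly with a low value. They report only what shows in the picture. A call takes as long as a camera call. They do not tell look-alikes from the thing itself.
- ctrl.cut_out(target, picture): "region" (400x640 bool, what is visible of it).
- ctrl.mark_of(target, picture): "point" ([x, y, z] in m, in the coordinates of the camera as it stood for that picture, good to about 4 mm: a listed point, or the origin of a listed thing).
The state is a dict: "t": time; "joint_pos": joint angles; "dq": joint speeds; "tau": joint torques, N m; "eef_pos": TCP position; "tool_rot": TCP orientation; "contact_force": force on the tool from outside, world axes, zero at the start; "wrist_torque": the same for the moment, N m; "opening": finger opening in m; "grasp_force": force on a finger pad.
Only numpy, scipy, OpenCV 4.12 (cv2) and the standard library are available. Lean on these libraries where they do the work, as an engineer would, in place of code of your own. Each camera call takes 0.05 s, during which the arm holds its last target. There are 200 camera calls.

## Working session

There is one attempt and no reset: what is moved stays moved. The work goes in short steps, Python scripts to look and compute and a tool call to move; the robot and the scene stay as the last step left them, time stands still between calls to the robot, and variables do not carry over. Pictures are saved under pics/ and viewed, at most 10 in all, crops included, and the job is handed in when it is done.

Besides the shell and the picture viewer there is one more tool, called after "Emit:" as name(argument=value, ...) on one line, values as JSON. move_arm: Moves the arm, as the interface text tells. Its arguments: {"type":"object","properties":{"targets":{"type":"array","items":{"type":"array","items":{"type":"array","items":{"type":"number"}}}},"grip_force":{"type":"number"}},"required":["targets"]}

```bash
mkdir -p pics; cat > h.py <<'E'
import numpy as np, cv2
from rig import ctrl
def w(pic,p):
    T=np.array(pic["world_to_cam"]); return (np.linalg.inv(T)@np.r_[p,1])[:3]
def px(pic,P):
    T=np.array(pic["world_to_cam"]); c=(T@np.r_[P,1])[:3]; s=c[:2]/c[2]; s=s*(1+pic["k1"]*(s@s)); return (np.array(pic["mtx"])@np.r_[s,1])[:2]
def ray(pic,uv):
    K=np.array(pic["mtx"]); s=np.array([(uv[0]-K[0,2])/K[0,0],(uv[1]-K[1,2])/K[1,1]]); u=s.copy()
    for _ in range(20): u=s/(1+pic["k1"]*(u@u))
    T=np.array(pic["world_to_cam"]); R=T[:3,:3]; return -R.T@T[:3,3], R.T@np.r_[u,1]
def tri(*obs):
    A=np.zeros((3,3));b=np.zeros(3)
    for pic,uv in obs:
        o,d=ray(pic,uv); d=d/np.linalg.norm(d); M=np.eye(3)-np.outer(d,d); A+=M;b+=M@o
    return np.linalg.solve(A,b)
def save(n,im): cv2.imwrite("pics/"+n,cv2.cvtColor(im,cv2.COLOR_RGB2BGR))
E
python3 - <<'E'
from h import *
P={n:ctrl.read_camera(n) for n in("scene","side")}
for n,p in P.items():
    save(n+"1.png",p["color"])
    for t in("stand","keeper_hinge","keeper_end","catch","vial_a","vial_a_mouth","probe_a"):
        for d in ctrl.mark_of(t,p)[:6]: 
            q=w(p,d["point"]); print(n,t,round(d["score"],2),q.round(3),px(p,q).round())
E
```

```text
scene stand 0.96 [ 0.511 -0.071 -0.   ] [310. 233.]
scene stand 0.87 [0.319 0.198 0.001] [334. 156.]
scene stand 0.69 [ 0.573  0.179 -0.002] [384. 202.]
scene keeper_hinge 0.93 [0.604 0.108 0.137] [379. 190.]
scene keeper_hinge 0.83 [ 0.529 -0.144  0.138] [293. 222.]
scene keeper_hinge 0.72 [0.323 0.123 0.129] [317. 139.]
scene keeper_end 0.87 [0.316 0.294 0.133] [355. 113.]
scene keeper_end 0.56 [0.535 0.262 0.133] [398. 152.]
scene keeper_end 0.52 [ 0.562 -0.243  0.262] [266. 220.]
scene keeper_end 0.37 [ 0.394 -0.034 -0.002] [295. 205.]
scene catch 0.97 [0.538 0.251 0.148] [396. 151.]
scene catch 0.86 [0.313 0.275 0.147] [350. 111.]
scene catch 0.77 [0.491 0.006 0.143] [325. 184.]
scene vial_a 0.61 [ 0.522 -0.113  0.018] [302. 240.]
scene vial_a 0.51 [ 0.508 -0.068  0.02 ] [310. 228.]
scene vial_a 0.41 [ 0.498 -0.027  0.025] [318. 218.]
scene vial_a_mouth 0.64 [ 0.499 -0.021  0.108] [320. 199.]
scene vial_a_mouth 0.33 [ 0.642 -0.034 -0.003] [350. 254.]
scene vial_a_mouth 0.21 [0.45  0.383 0.002] [400. 150.]
scene probe_a 0.59 [ 0.505 -0.066  0.109] [309. 208.]
scene probe_a 0.58 [
[... 229 characters left out ...]
[319. 220.]
side stand 0.57 [ 0.573  0.176 -0.003] [278. 283.]
side keeper_hinge 0.98 [0.604 0.107 0.135] [270. 226.]
side keeper_hinge 0.9 [ 0.535 -0.14   0.132] [316. 172.]
side keeper_hinge 0.75 [0.327 0.12  0.135] [377. 245.]
side keeper_end 0.93 [0.534 0.266 0.132] [280. 279.]
side keeper_end 0.87 [0.314 0.295 0.135] [375. 305.]
side keeper_end 0.7 [ 0.564 -0.247  0.262] [313. 115.]
side keeper_end 0.65 [ 0.475 -0.481  0.002] [351. 147.]
side catch 0.86 [0.539 0.244 0.151] [280. 266.]
side catch 0.8 [0.315 0.274 0.144] [376. 294.]
side catch 0.64 [0.488 0.003 0.147] [322. 202.]
side vial_a_mouth 0.33 [ 0.526 -0.116  0.115] [317. 182.]
side probe_a 0.54 [ 0.526 -0.118  0.113] [318. 182.]
```

```bash
python3 - <<'E'
import cv2,numpy as np
a=cv2.imread("pics/scene1.png");b=cv2.imread("pics/side1.png")
cv2.imwrite("pics/both.png",np.vstack([cv2.resize(a[90:300,180:500],(760,499))[:],])[:,:])
A=cv2.resize(a[80:300,180:480],(400,293));
cv2.imwrite("pics/m.png",cv2.resize(b[80:340,200:480],(646,600)))
E
```

```text
(no output)
```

View pics/scene1.png

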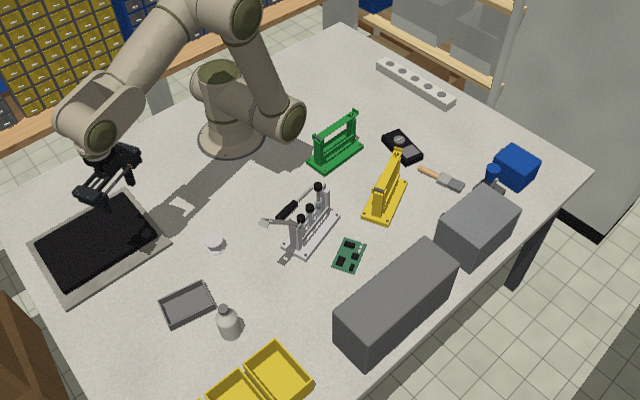

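View pics/both.png

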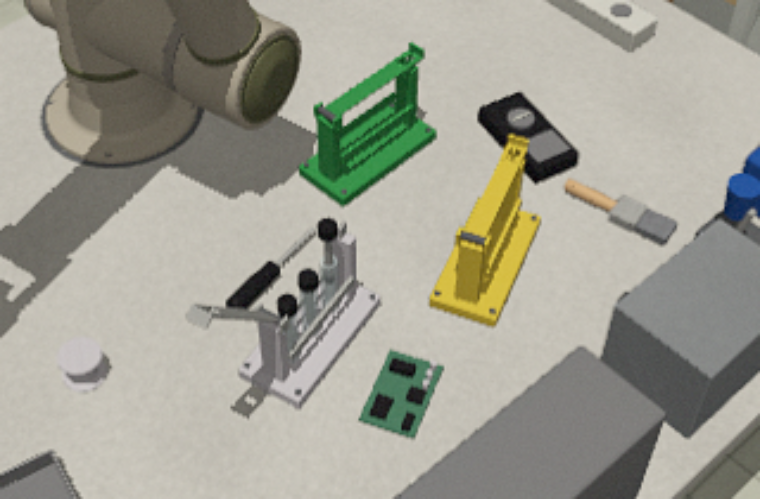

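View pics/m.png

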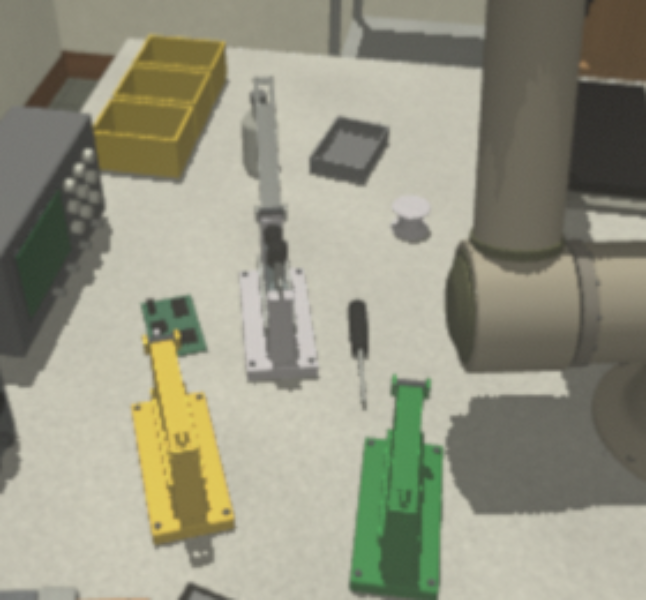

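The real stand is the grey one at scene (310,233). Two look-alikes could be mistaken for it: green at (334,156) and yellow at (384,202). The proud cap is at (318,188), next to the catch pillar. The seated caps are at (309,208) and (301,219). The keeper leans outwards, with its end at (266,220). The screwdriver lies right beside the stand.

```bash
cat >> h.py <<'E'
from scipy.spatial.transform import Rotation as Ro
def to(P,ydir):
    s=ctrl.observe(); R=Ro.from_quat(s["tool_rot"]); z=np.array([0,0,-1.]); y=np.r_[ydir,0]/np.linalg.norm(ydir)
    if y@R.as_matrix()[:,1]<0: y=-y
    G=Ro.from_matrix(np.c_[np.cross(y,z),y,z]); D=R.inv()*G
    print("pos",np.round(s["eef_pos"],4),"F",np.round(s["contact_force"],1),"t",s["t"],"| shift mm in tool",(R.inv().apply(np.array(P)-s["eef_pos"])*1e3).round(1),"turn units",(D.as_rotvec(degrees=True)/6).round(2))
    print("tool axes (cols)",R.as_matrix().round(2).tolist())
E
python3 - <<'E'
from h import *
to([0.48,-0.08,0.34],[0.96,0.279])
P={n:ctrl.read_camera(n) for n in("scene","side")}
for n,p in P.items():
    for t in("screwdriver","spool","wash_bottle","board","brush","meter"):
        d=ctrl.mark_of(t,p)[:1]
        if d: print(n,t,w(p,d[0]["point"]).round(3))
E
```

```text
pos [ 0.2311 -0.4714  0.2118] F [-0.3  0.4 -0.9] t 0.8 | shift mm in tool [ 395.8 -241.9 -128.2] turn units [ -0.    -0.   -13.35]
tool axes (cols) [[0.9, 0.44, -0.0], [0.44, -0.9, 0.0], [-0.0, -0.0, -1.0]]
scene screwdriver [ 0.39  -0.036 -0.   ]
scene spool [ 0.361 -0.312 -0.002]
scene wash_bottle [ 0.612 -0.426 -0.002]
scene board [ 0.645 -0.037  0.003]
scene brush [ 0.628  0.376 -0.001]
scene meter [0.45  0.384 0.003]
side screwdriver [ 0.397 -0.038  0.001]
side spool [ 0.364 -0.312 -0.001]
side wash_bottle [ 0.613 -0.43   0.002]
side board [ 0.646 -0.044  0.005]
side brush [0.631 0.379 0.005]
side meter [0.449 0.384 0.003]
```

Emit:
move_arm(targets=[[[20,-12,-32,0,0,0,0],[20,-12,-32,0,0,0,0],[20,-12,-32,0,0,0,0],[20,-12,-32,0,0,0,0],[30,-18,0,0,0,0,0]]])

```text
t: 1.92
eef_pos: [0.3013, -0.3647, 0.3453]
tool_rot: [0.974, 0.225, 0.001, 0.005]
contact_force: [0.0, -1.0, 0.8]
opening: 0.0571
grasp_force: 0.0
```

Emit:
move_arm(targets=[[[30,-18,0,0,0,0,0],[30,-18,0,0,0,0,0],[30,-18,0,0,0,0,0],[30,-18,0,0,0,0,0],[30,-18,0,0,0,0,0]]])

```text
t: 2.33
eef_pos: [0.3965, -0.2153, 0.34]
tool_rot: [0.974, 0.226, 0.0, 0.0]
contact_force: [0.1, -1.0, 0.2]
opening: 0.0234
grasp_force: 0.0
```

Emit:
move_arm(targets=[[[30,-18,0,0,0,0,0],[30,-18,0,0,0,0,0],[30,-18,0,0,0,0,0],[30,-18,0,0,0,0,0],[16,-14,0,0,0,0,0]]])

```text
t: 2.75
eef_pos: [0.4814, -0.0773, 0.3397]
tool_rot: [0.974, 0.227, 0.0, -0.0]
contact_force: [-0.4, -0.3, 0.7]
opening: 0.0004
grasp_force: 0.0
```

Emit:
move_arm(targets=[[[0,0,0,0,0,-1,0],[0,0,0,0,0,-1,0],[0,0,0,0,0,-1,0],[0,0,0,0,0,-1,0],[0,0,0,0,0,-1,0]]])

```text
t: 3.17
eef_pos: [0.4801, -0.0797, 0.3398]
tool_rot: [0.881, 0.473, -0.0, -0.0]
contact_force: [0.6, -0.3, 0.4]
opening: 0.0006
grasp_force: 0.0
```

Emit:
move_arm(targets=[[[0,0,0,0,0,-1,0],[0,0,0,0,0,-1,0],[0,0,0,0,0,-1,0],[0,0,0,0,0,-1,0],[0,0,0,0,0,-1,0]]])

```text
t: 3.58
eef_pos: [0.4801, -0.0798, 0.3398]
tool_rot: [0.729, 0.685, 0.0, -0.0]
contact_force: [-0.2, 0.1, 0.9]
opening: 0.0006
grasp_force: 0.0
```

Emit:
move_arm(targets=[[[0,0,0,0,0,-1,0],[0,0,0,0,0,-1,0],[0,0,0,0,0,-1,0],[0,0,0,0,0,-0.35,0],[0,0,0,0,0,0,0]]])

```text
t: 4.0
eef_pos: [0.4801, -0.0798, 0.3398]
tool_rot: [0.6, 0.8, -0.0, -0.0]
contact_force: [-0.1, 0.1, 0.7]
opening: 0.0007
grasp_force: 0.0
```

```bash
python3 - <<'E'
from h import *
p=ctrl.read_camera("wrist"); save("wr1.png",p["color"])
to([0.498,-0.027,0.25],[0.96,0.279]); print(ctrl.observe()["joint_pos"])
for t in("stand","keeper_hinge","keeper_end","catch","vial_a_mouth","probe_a"):
    for d in ctrl.mark_of(t,p)[:4]: 
        q=w(p,d["point"]); print(t,round(d["score"],2),q.round(3),px(p,q).round())
E
```

```text
pos [ 0.4801 -0.0798  0.3398] F [ 1.1 -0.4  0.2] t 4.05 | shift mm in tool [45.7 31.9 89.8] turn units [ 0.   -0.   -0.01]
tool axes (cols) [[-0.28, 0.96, -0.0], [0.96, 0.28, 0.0], [0.0, 0.0, -1.0]]
[-4.06015136e-01  1.68636500e-01  1.35291419e+00  4.48133936e-05
  1.62006522e+00 -6.87968658e-01]
stand 0.91 [ 0.508 -0.07  -0.002] [338. 153.]
stand 0.85 [ 0.576  0.18  -0.   ] [428.  10.]
keeper_hinge 0.91 [ 0.534 -0.144  0.135] [345. 225.]
keeper_hinge 0.61 [0.601 0.114 0.131] [465.  44.]
keeper_end 0.56 [ 0.56  -0.246  0.268] [348. 361.]
catch 0.69 [0.492 0.005 0.145] [350. 109.]
vial_a_mouth 0.63 [ 0.5   -0.032  0.111] [344. 138.]
probe_a 0.88 [ 0.504 -0.03   0.161] [351. 141.]
probe_a 0.81 [ 0.524 -0.109  0.11 ] [345. 194.]
probe_a 0.64 [ 0.513 -0.07   0.109] [345. 166.]
probe_a 0.59 [ 0.645 -0.039  0.002] [417. 159.]
```

View pics/wr1.png

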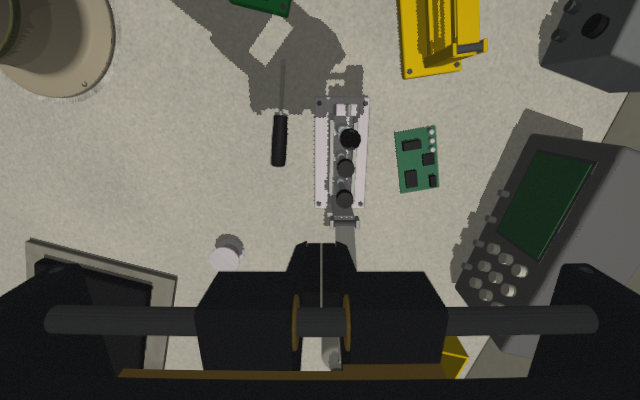

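The wrist view confirms the choice. The grey stand's nearest-looking cap, the proud one at (350,139), is next to the catch. The seated caps are at (345,166) and (345,194). All the heights agree.

Emit:
move_arm(targets=[[[22,16,30,0,0,0,0],[22.5,17,35,0,0,0,0],[0,0,35,0,0,0,0],[0,0,35,0,0,0,0],[0,0,10,0,0,0,0]]])

```text
t: 4.77
eef_pos: [0.4966, -0.0289, 0.1929]
tool_rot: [0.6, 0.8, -0.001, -0.004]
contact_force: [-0.3, -0.9, -0.9]
opening: 0.0005
grasp_force: 0.0
```

```bash
python3 - <<'E'
from h import *
to([0.499,-0.028,0.18],[0.96,0.28])
P={n:ctrl.read_camera(n) for n in("scene","wrist")}
o=[]
for n,p in P.items():
    for t in ("probe_a",):
        for d in ctrl.mark_of(t,p)[:4]: print(n,round(d["score"],2),w(p,d["point"]).round(4))
    u=px(p,[.499,-.028,.17]).astype(int); print(n,u)
    x0,y0=max(u[0]-40,0),max(u[1]-40,0)
    o.append(cv2.resize(p["color"][y0:y0+80,x0:x0+80],(390,390)))
save("close.png",np.hstack(o))
E
```

```text
pos [ 0.4966 -0.0289  0.1929] F [-0.3 -0.9 -0.9] t 4.7667 | shift mm in tool [ 0.1  2.6 12.9] turn units [-0.06 -0.04 -0.  ]
tool axes (cols) [[-0.28, 0.96, -0.01], [0.96, 0.28, 0.0], [0.0, -0.01, -1.0]]
scene 0.69 [ 0.5607 -0.2441  0.2624]
scene 0.67 [ 0.4995 -0.0277  0.1563]
scene 0.66 [ 0.5048 -0.0653  0.1115]
scene 0.63 [ 0.5224 -0.1089  0.1097]
scene [317 185]
wrist 0.75 [ 0.4994 -0.0307  0.1608]
wrist 0.45 [ 0.5095 -0.0681  0.1088]
wrist [323 222]
```

View pics/close.png

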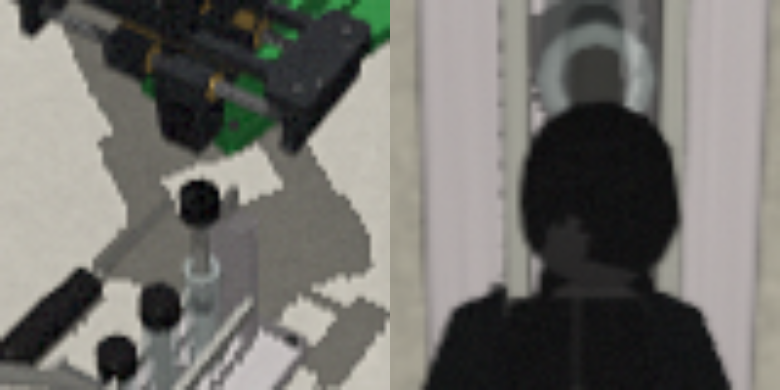

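The cap stays centred under the closed fingers, to within the residual lag of about 2.6 mm. The fingers are at crop column 578 and the cap at 600. Pushing down now.

Emit:
move_arm(targets=[[[0,0,0,0,0,0,0],[0,0,5,0,0,0,0],[0,0,7,0,0,0,0],[0,0,5,0,0,0,0],[0,0,5,0,0,0,0]]])

```text
t: 5.38
eef_pos: [0.4986, -0.0298, 0.1748]
tool_rot: [0.6, 0.8, -0.0, -0.0]
contact_force: [0.1, -0.4, -0.6]
opening: 0.0005
grasp_force: 0.0
```

Emit:
move_arm(targets=[[[0,0,5,0,0,0,0],[0,0,5,0,0,0,0],[0,0,5,0,0,0,0],[0,0,5,0,0,0,0],[0,0,5,0,0,0,0]]])

```text
t: 5.8
eef_pos: [0.4987, -0.0298, 0.1499]
tool_rot: [0.6, 0.8, 0.0, -0.0]
contact_force: [0.4, -0.4, -0.2]
opening: 0.0005
grasp_force: 0.0
```

```bash
python3 - <<'E'
from h import *
to([0.499,-0.028,0.128],[0.96,0.28])
p=ctrl.read_camera("scene")
for d in ctrl.mark_of("probe_a",p)[:4]: print(round(d["score"],2),w(p,d["point"]).round(4))
E
```

```text
pos [ 0.4987 -0.0298  0.1499] F [ 0.4 -0.4 -0.2] t 5.8 | shift mm in tool [ 1.6  0.8 21.9] turn units [-0.   -0.   -0.01]
tool axes (cols) [[-0.28, 0.96, -0.0], [0.96, 0.28, 0.0], [0.0, -0.0, -1.0]]
0.62 [ 0.5228 -0.1104  0.1054]
0.62 [ 0.5076 -0.0658  0.1074]
0.37 [ 0.4984 -0.0276  0.1563]
0.36 [ 0.5624 -0.2443  0.2644]
```

```bash
python3 - <<'E'
from h import *
o=[]
for n in("scene","side","wrist"):
    p=ctrl.read_camera(n); u=px(p,[.4987,-.0298,.15]); print(n,u.round(), px(p,[.499,-.028,.158]).round())
    if n=="side": continue
    u=u.astype(int); x0,y0=max(u[0]-50,0),max(u[1]-60,0)
    o.append(cv2.resize(p["color"][y0:y0+100,x0:x0+100],(390,390)))
save("c2.png",np.hstack(o))
E
```

```text
scene [317. 191.] [318. 189.]
side [320. 193.] [320. 191.]
wrist [320. 238.] [322. 241.]
```

View pics/c2.png

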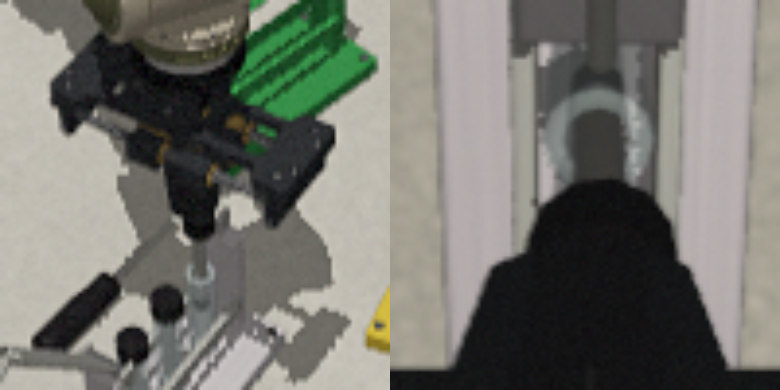

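```bash
python3 - <<'E'
from h import *
tx=np.array([-.28,.96,0]);ty=np.array([.96,.28,0]);c=np.array([.499,-.028,0]);Z=np.array([0,0,1])
P={n:ctrl.read_camera(n) for n in("scene","wrist")}
for n,p in P.items():
    print(n,"mouth centre, front",px(p,c+.11*Z).round(1),px(p,c+.0115*tx+.11*Z).round(1))
    for zt in(.15,.176):
        print(" top",zt,"front",px(p,c+.012*tx+zt*Z).round(1),"L/R",px(p,c-.012*ty+zt*Z).round(1),px(p,c+.012*ty+zt*Z).round(1),"under centre",px(p,c+(zt-.018)*Z).round(1))
    for t in("probe_a","vial_a_mouth","vial_a"):
      for d in ctrl.mark_of(t,p)[:4]: print(t,round(d["score"],2),w(p,d["point"]).round(4))
    for d in ctrl.cut_out("probe_a",p)[:4]:
        r=np.argwhere(d["region"]); print(" region",d["score"],r.min(0)[::-1],r.max(0)[::-1])
E
```

```text
scene mouth centre, front [317.9 199.6] [320. 197.]
 top 0.15 front [319.9 187.7] L/R [314.  188.7] [321.2 192.1] under centre [317.7 194.6]
 top 0.176 front [319.7 181.5] L/R [313.7 182.5] [321.  185.9] under centre [317.5 188.5]
probe_a 0.63 [ 0.5063 -0.066   0.1125]
probe_a 0.61 [ 0.5636 -0.2429  0.2617]
probe_a 0.56 [ 0.5257 -0.1119  0.1098]
probe_a 0.54 [ 0.4975 -0.0282  0.1567]
vial_a_mouth 0.54 [ 0.4998 -0.0247  0.1099]
vial_a 0.48 [ 0.496  -0.0251  0.0211]
vial_a 0.48 [ 0.5215 -0.1115  0.018 ]
vial_a 0.47 [ 0.511  -0.0684  0.0176]
 region 0.45 [314 187] [321 201]
 region 0.38 [297 215] [304 223]
wrist mouth centre, front [321.4 213.3] [321.4 199.2]
 top 0.15 front [321.4 217.8] L/R [302.9 235. ] [339.9 235. ] under centre [321.4 224.3]
 top 0.176 front [321.4 235.1] L/R [300.2 254.5] [342.7 254.4] under centre [321.4 240.4]
probe_a 0.69 [ 0.3633 -0.3124 -0.0005]
probe_a 0.66 [ 0.5037 -0.0277  0.1596]
vial_a_mouth 0.8 [ 0.5007 -0.0302  0.1086]
vial_a 0.79 [ 0.5014 -0.0274  0.0199]
 region 0.67 [304 205] [341 242]
```

Emit:
move_arm(targets=[[[0,0,4,0,0,0,0],[0,0,4,0,0,0,0],[0,0,4,0,0,0,0]]])

```text
t: 6.8
eef_pos: [0.4989, -0.0299, 0.1383]
tool_rot: [0.6, 0.8, 0.0, 0.0]
contact_force: [0.6, 0.1, 5.2]
opening: 0.0005
grasp_force: 2.2
```

```bash
python3 - <<'E'
from h import *
o=[]; print(ctrl.observe()["contact_force"],ctrl.observe()["tau"])
for n in("scene","wrist"):
    p=ctrl.read_camera(n); u=px(p,[.4987,-.0298,.15]); print(n,u.round())
    u=u.astype(int); x0,y0=max(u[0]-30,0),max(u[1]-30,0); print(x0,y0)
    o.append(cv2.resize(p["color"][y0:y0+60,x0:x0+60],(390,390)))
    for d in ctrl.cut_out("probe_a",p)[:4]:
        r=np.argwhere(d["region"]); print(" region",d["score"],r.min(0)[::-1],r.max(0)[::-1])
save("c3.png",np.hstack(o))
E
```

```text
[0.59301813 0.12934322 5.23029792] [ 3.47751507e-02 -3.71042633e+01 -2.17900443e+01  6.35550753e-02
  1.83033091e-01  3.48164285e-04]
scene [317. 191.]
287 160
 region 0.74 [382 130] [423 166]
 region 0.52 [297 214] [304 223]
 region 0.44 [306 203] [313 213]
wrist [321. 247.]
290 216
 region 0.84 [304 211] [342 243]
 region 0.57 [311 337] [335 344]
```

View pics/c3.png

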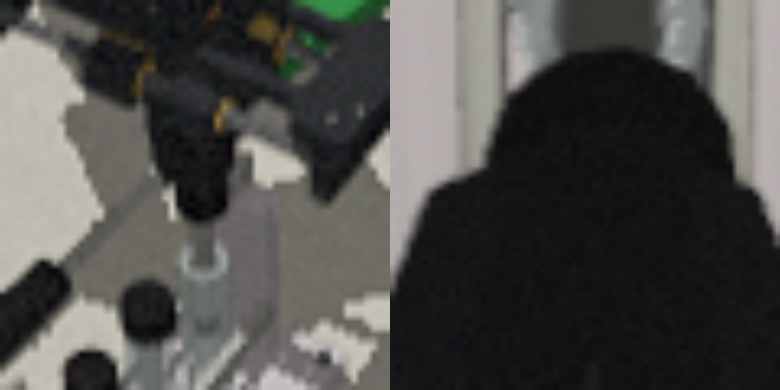

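The force is 5.2 N straight up with no side force, so the fingers are pushing the probe. Their real contact face sits about 22 mm behind the nominal TCP, as the wrist and scene views also suggest. I'll keep pushing while watching the force.

Emit:
move_arm(targets=[[[0,0,4,0,0,0,0],[0,0,4,0,0,0,0],[0,0,4,0,0,0,0]]])

```text
t: 7.25
eef_pos: [0.4988, -0.0298, 0.1262]
tool_rot: [0.6, 0.8, 0.0, 0.0]
contact_force: [0.1, 0.7, 4.7]
opening: 0.0006
grasp_force: 2.2
```

```bash
python3 - <<'E'
from h import *
tx=np.array([-.28,.96,0]);ty=np.array([.96,.28,0]);c=np.array([.499,-.028,0]);Z=np.array([0,0,1])
p=ctrl.read_camera("scene"); print(ctrl.observe()["contact_force"])
for zt in(.13,.14,.15,.16,.17):print(zt,"under lowest",max(px(p,c+.012*(np.cos(a)*tx+np.sin(a)*ty)+(zt-.018)*Z)[1] for a in np.linspace(0,6.28,60)).round(1))
print("mouth back",min(px(p,c+.0115*(np.cos(a)*tx+np.sin(a)*ty)+.11*Z)[1] for a in np.linspace(0,6.28,60)))
g=cv2.cvtColor(p["color"],cv2.COLOR_RGB2GRAY); print(np.c_[np.arange(180,206),g[180:206,313:323]])
for d in ctrl.mark_of("probe_a",p)[:5]: print(round(d["score"],2),w(p,d["point"]).round(4))
E
```

```text
[-0.50877329 -0.85450355  3.86691875]
0.13 under lowest 202.4
0.14 under lowest 200.1
0.15 under lowest 197.9
0.16 under lowest 195.5
0.17 under lowest 193.2
mouth back 196.5500824203683
[[180  26  26  34  26  33  43  47  90 136 103]
 [181  28  32  29  26  27  21  17 131  57  80]
 [182  33  25  25  32  32  33  29  81  75  73]
 [183  29  28  23  29  27  16  22  53  58  10]
 [184  24  17  19  28  30  29  32  15  20   9]
 [185  26  22   8  12  25  30  25  31  22   5]
 [186  19  26  24  22  18  16  20   1  22  17]
 [187  25  21  20  23  28  30  36  20  25  20]
 [188  17  15  24  21  19  25  13  19  18  22]
 [189  21  16  27  23  25  24  20  20  13  52]
 [190  46   7  10  21  22  24  35  26  22  81]
 [191 154  14  23  20  21  22  24  21  11  84]
 [192 213  21  12  14  21  23  12  21   9  76]
 [193 214  21   5   0  15  22  27  15   7  59]
 [194 191  34  13  21  22  11  16  23   8  65]
 [195 107  71   8  16   9   3  27  18  28  92]
 [196 108 102  59  38   3  20  23  66  78 101]
 [197 107 111 111 104  57  64  59 135 110 101]
 [198 102 115 147 141  83  84  81 162 132 100]
 [199 104 127 162 119  79  84  79 133 165 107]
 [200 106 120 163  95  78  80  75 119 163 103]
 [201 105  96 156 127 114 105 118 134 145  90]
 [202 107 106 121 135 143 135 143 133 104  95]
 [203 106 103 105 100 119 122 104 105 103  98]
 [204  94  98 106 100 108 108 101 107 105 100]
 [205  53  99 106 102 107 108 104 109 105  95]]
0.73 [0.4903 0.0017 0.1444]
0.65 [ 0.507  -0.0663  0.1096]
0.48 [ 0.4973 -0.0252  0.1324]
0.38 [ 0.5226 -0.109   0.1098]
```

Emit:
move_arm(targets=[[[0,0,4,0,0,0,0],[0,0,4,0,0,0,0],[0,0,4,0,0,0,0],[0,0,4,0,0,0,0],[0,0,2,0,0,0,0]]])

```text
t: 7.77
eef_pos: [0.4985, -0.0298, 0.1078]
tool_rot: [0.6, 0.8, -0.0, -0.0]
contact_force: [-0.2, -1.3, 4.8]
opening: 0.0007
grasp_force: 2.2
```

Emit:
move_arm(targets=[[[0,0,1.5,0,0,0,0],[0,0,1.5,0,0,0,0]]])

```text
t: 7.93
eef_pos: [0.4987, -0.0298, 0.1053]
tool_rot: [0.6, 0.8, 0.0, 0.0]
contact_force: [-0.8, 0.3, 5.1]
opening: 0.0003
grasp_force: 2.2
```

Emit:
move_arm(targets=[[[0,0,1,0,0,0,0],[0,0,1,0,0,0,0]]])

```text
t: 8.1
eef_pos: [0.4987, -0.0298, 0.1034]
tool_rot: [0.6, 0.8, 0.0, 0.0]
contact_force: [-0.4, -0.3, 3.7]
opening: 0.0008
grasp_force: 2.2
```

Emit:
move_arm(targets=[[[0,0,1,0,0,0,0],[0,0,1,0,0,0,0]]])

```text
t: 8.27
eef_pos: [0.4987, -0.0298, 0.1014]
tool_rot: [0.6, 0.8, 0.0, 0.0]
contact_force: [-2.7, -0.1, 18.6]
opening: 0.0007
grasp_force: 9.7
```

Emit:
move_arm(targets=[[[0,0,1,0,0,0,0],[0,0,0,0,0,0,0]]])

```text
t: 8.43
eef_pos: [0.4988, -0.0298, 0.1014]
tool_rot: [0.6, 0.8, 0.0, 0.0]
contact_force: [-4.6, 1.1, 15.8]
opening: 0.0005
grasp_force: 7.8
```

Emit:
move_arm(targets=[[[0,0,1,0,0,0,0],[0,0,0,0,0,0,0]]])

```text
t: 8.6
eef_pos: [0.4988, -0.0299, 0.1014]
tool_rot: [0.6, 0.8, 0.0, 0.001]
contact_force: [-8.6, 1.4, 24.9]
opening: 0.0005
grasp_force: 12.6
```

The probe is seated: the force jumped and the descent stopped at TCP z = 0.1014, so the real tip lies 26.6 mm behind the TCP. I'll raise the tool and verify.

Emit:
move_arm(targets=[[[0,0,-20,0,0,0,0],[0,0,-40,0,0,0,0],[0,0,-40,0,0,0,0],[0,0,-40,0,0,0,0],[0,0,-40,0,0,0,0]]])

```text
t: 9.02
eef_pos: [0.498, -0.0295, 0.2808]
tool_rot: [0.6, 0.8, -0.0, -0.001]
contact_force: [1.0, 0.2, 0.2]
opening: 0.0002
grasp_force: 0.0
```

Emit:
move_arm(targets=[[[0,0,-40,0,0,0,0],[0,0,-20,0,0,0,0],[-37.5,0,0,0,0,0,0],[-38,0,0,0,0,0,0],[-38,0,0,0,0,0,0]]])

```text
t: 9.43
eef_pos: [0.5305, -0.1399, 0.3392]
tool_rot: [0.6, 0.8, 0.0, -0.0]
contact_force: [1.0, 0.3, -0.1]
opening: 0.0004
grasp_force: 0.0
```

Emit:
move_arm(targets=[[[-38,0,0,0,0,0,0],[-38,0,0,0,0,0,0],[-38,0,0,0,0,0,0],[-40,0,0,0,0,0,0],[0,0,0,0,0,0,0]]])

```text
t: 9.85
eef_pos: [0.5734, -0.2927, 0.3349]
tool_rot: [0.602, 0.798, -0.001, -0.003]
contact_force: [0.1, 0.6, -0.9]
opening: 0.0004
grasp_force: 0.0
```

```bash
cat >> h.py <<'E'
def st():
    s=ctrl.observe(); d=np.array(s["eef_pos"])-[.511,-.0705,-.0266]; print("s",round(d[:2]@[-.28,.96]*1e3,1),"lat",round(d[:2]@[.96,.28]*1e3,1),"e",round(d[2]*1e3,1),"F",np.round(s["contact_force"],1),"t",s["t"])
E
python3 - <<'E'
from h import *
st()
for n in("scene","side","wrist"):
    p=ctrl.read_camera(n); 
    for t in("probe_a","keeper_end"):
      for d in ctrl.mark_of(t,p)[:4]: print(n,t,round(d["score"],2),w(p,d["point"]).round(4))
    if n=="scene": save("c4.png",cv2.resize(p["color"][130:270,220:380],(640,560)))
E
```

```text
s -230.8 lat -2.3 e 361.5 F [ 0.1  0.6 -0.9] t 9.85
scene probe_a 0.53 [ 0.5246 -0.1094  0.1106]
scene probe_a 0.43 [ 0.5066 -0.0658  0.1083]
scene probe_a 0.4 [0.4894 0.0025 0.1431]
scene probe_a 0.39 [ 0.4977 -0.0273  0.1091]
scene keeper_end 0.8 [0.319  0.2927 0.1342]
scene keeper_end 0.75 [ 0.5637 -0.2437  0.2616]
scene keeper_end 0.59 [0.5375 0.2617 0.1308]
scene keeper_end 0.44 [ 0.6127 -0.4279 -0.0015]
side probe_a 0.57 [ 0.5272 -0.1151  0.1117]
side probe_a 0.56 [ 0.5115 -0.073   0.1142]
side probe_a 0.45 [ 0.5002 -0.0291  0.1076]
side keeper_end 0.96 [0.5329 0.2681 0.1333]
side keeper_end 0.92 [ 0.566  -0.2503  0.2641]
side keeper_end 0.62 [0.3171 0.2924 0.1337]
wrist probe_a 0.94 [ 0.5241 -0.1102  0.1059]
wrist keeper_end 0.87 [ 0.5576 -0.2479  0.2645]
wrist keeper_end 0.19 [ 0.6484 -0.0431  0.0015]
```

View pics/c4.png

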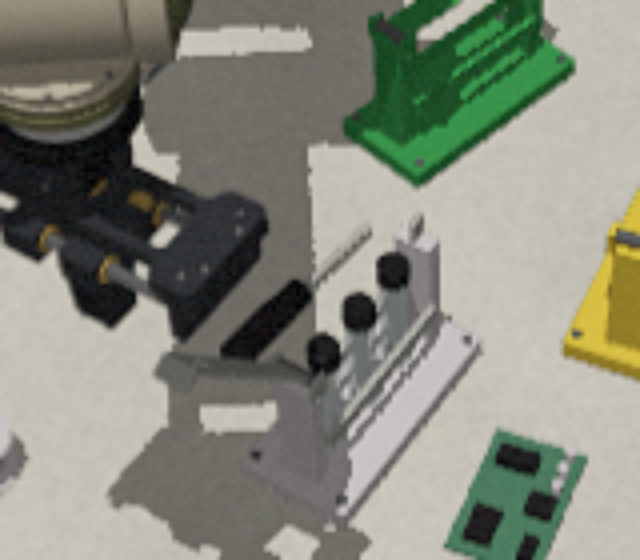

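All three caps are now level at z ≈ 0.109 with the keeper still open. Next I go down behind the keeper's outer face and push it over.

Emit:
move_arm(targets=[[[0,0,40,0,0,0,0],[0,0,40,0,0,0,0],[0,0,36,0,0,0,0],[0,0,0,0,0,0,0],[12,0,-1,0,0,0,0]]])

```text
t: 10.72
eef_pos: [0.5695, -0.2757, 0.2235]
tool_rot: [0.601, 0.799, -0.0, -0.001]
contact_force: [0.3, -0.4, 1.0]
opening: 0.001
grasp_force: 0.0
```

Emit:
move_arm(targets=[[[13,0,-2,0,0,0,0],[15,0,-4,0,0,0,0],[15,0,-4,0,0,0,0],[17,0,-5,0,0,0,0],[18,0,-5,0,0,0,0]]])

```text
t: 11.13
eef_pos: [0.5487, -0.2001, 0.2477]
tool_rot: [0.6, 0.8, 0.0, 0.002]
contact_force: [1.0, -0.7, 0.1]
opening: 0.0004
grasp_force: 0.6
```

```bash
python3 - <<'E'
from h import *
st()
for n in("scene","side"):
    p=ctrl.read_camera(n); 
    for d in ctrl.mark_of("keeper_end",p)[:4]: print(n,round(d["score"],2),w(p,d["point"]).round(4))
E
```

```text
s -134.9 lat -0.1 e 274.3 F [ 1.  -0.7  0.1] t 11.1333
scene 0.73 [ 0.5443 -0.1748  0.297 ]
scene 0.67 [0.5363 0.2593 0.1353]
scene 0.65 [0.3175 0.294  0.1323]
side 0.82 [0.3161 0.292  0.1359]
side 0.78 [ 0.545  -0.1716  0.2997]
side 0.58 [0.5347 0.2682 0.1325]
```

Emit:
move_arm(targets=[[[18,0,-3,0,0,0,0],[18,0,-3,0,0,0,0],[12,0,2,0,0,0,0],[12,0,3,0,0,0,0],[10,0,4,0,0,0,0]]])

```text
t: 11.75
eef_pos: [0.5288, -0.133, 0.2414]
tool_rot: [0.6, 0.8, -0.0, 0.0]
contact_force: [0.8, -1.3, 0.4]
opening: 0.0002
grasp_force: 0.3
```

Emit:
move_arm(targets=[[[11,0,5,0,0,0,0],[14,0,8,0,0,0,0],[14,0,9,0,0,0,0],[0,0,0,0,0,0,0]]])

```text
t: 12.08
eef_pos: [0.5169, -0.0939, 0.2178]
tool_rot: [0.6, 0.8, -0.0, -0.002]
contact_force: [-0.5, 0.5, -0.3]
opening: 0.0005
grasp_force: 0.0
```

```bash
python3 - <<'E'
from h import *
st()
for n in("scene","side"):
    p=ctrl.read_camera(n); 
    for d in ctrl.mark_of("keeper_end",p)[:4]: print(n,round(d["score"],2),w(p,d["point"]).round(4))
E
```

```text
s -24.1 lat -0.9 e 244.4 F [-0.5  0.5 -0.3] t 12.0833
scene 0.92 [0.5356 0.26   0.1316]
scene 0.88 [0.3153 0.2974 0.1335]
scene 0.67 [ 0.3585 -0.3115 -0.001 ]
side 0.85 [ 0.5094 -0.0606  0.2807]
side 0.71 [0.5381 0.2674 0.1339]
side 0.61 [0.3168 0.295  0.1328]
```

Emit:
move_arm(targets=[[[10,0,13,0,0,0,0],[10,0,14,0,0,0,0],[8,0,12,0,0,0,0],[8,0,13,0,0,0,0],[8,0,12,0,0,0,0]]])

```text
t: 12.7
eef_pos: [0.5059, -0.0539, 0.1552]
tool_rot: [0.601, 0.799, 0.0, 0.0]
contact_force: [1.0, -0.0, 1.2]
opening: 0.0005
grasp_force: 0.3
```

Emit:
move_arm(targets=[[[8,0,13,0,0,0,0],[2,0,13,0,0,0,0],[2,0,10,0,0,0,0],[0,0,0,0,0,0,0]]])

```text
t: 13.03
eef_pos: [0.5016, -0.0419, 0.1179]
tool_rot: [0.6, 0.8, -0.0, -0.001]
contact_force: [-1.0, -0.0, -0.8]
opening: 0.0002
grasp_force: 0.0
```

```bash
python3 - <<'E'
from h import *
st()
for n in("scene","side"):
    p=ctrl.read_camera(n); 
    for d in ctrl.mark_of("keeper_end",p)[:4]: print(n,round(d["score"],2),w(p,d["point"]).round(4))
E
```

```text
s 30.1 lat -1.0 e 144.5 F [-1.  -0.  -0.8] t 13.0333
scene 0.79 [0.5372 0.2636 0.1337]
scene 0.75 [0.4868 0.0244 0.1453]
scene 0.41 [0.3186 0.2956 0.1318]
side 0.85 [0.5369 0.2671 0.1321]
side 0.67 [0.3153 0.2938 0.1325]
side 0.59 [0.4875 0.0187 0.1425]
```

Emit:
move_arm(targets=[[[0,0,3,0,0,0,0],[0,0,3,0,0,0,0],[0,0,2,0,0,0,0],[0,0,0,0,0,0,0]]])

```text
t: 13.57
eef_pos: [0.502, -0.0418, 0.111]
tool_rot: [0.6, 0.8, -0.0, -0.0]
contact_force: [-0.0, -0.5, -0.1]
opening: 0.0001
grasp_force: 0.0
```

Emit:
move_arm(targets=[[[0,0,1,0,0,0,0],[0,0,0,0,0,0,0]]])

```text
t: 13.73
eef_pos: [0.5021, -0.0418, 0.1103]
tool_rot: [0.6, 0.8, -0.0, -0.0]
contact_force: [0.7, -0.5, 0.8]
opening: 0.0008
grasp_force: 0.0
```

Emit:
move_arm(targets=[[[0,0,1,0,0,0,0],[0,0,0,0,0,0,0]]])

```text
t: 13.9
eef_pos: [0.5022, -0.0418, 0.1095]
tool_rot: [0.6, 0.8, 0.0, 0.0]
contact_force: [0.4, -0.6, 1.4]
opening: 0.0004
grasp_force: 0.4
```

Emit:
move_arm(targets=[[[0,0,1,0,0,0,0],[0,0,1,0,0,0,0],[0,0,0,0,0,0,0]]])

```text
t: 14.15
eef_pos: [0.5024, -0.0418, 0.1092]
tool_rot: [0.6, 0.8, 0.0, 0.001]
contact_force: [-7.3, 2.0, 17.8]
opening: 0.0003
grasp_force: 9.3
```

Emit:
move_arm(targets=[[[0,0,1,0,0,0,0],[0,0,1,0,0,0,0],[0,0,0,0,0,0,0]]])

```text
t: 14.4
eef_pos: [0.5025, -0.0418, 0.109]
tool_rot: [0.6, 0.8, 0.0, 0.001]
contact_force: [-14.3, 3.6, 35.4]
opening: 0.0005
grasp_force: 17.8
```

The keeper has hit its stop at e = 135.6 mm, against an expected top of 136. Retracting to verify.

Emit:
move_arm(targets=[[[0,0,-10,0,0,0,0],[0,0,-40,0,0,0,0],[0,0,-40,0,0,0,0],[0,0,-40,0,0,0,0],[0,0,-40,0,0,0,0]]])

```text
t: 14.82
eef_pos: [0.5017, -0.0416, 0.2774]
tool_rot: [0.6, 0.8, 0.0, 0.0]
contact_force: [1.3, -1.7, 0.4]
opening: 0.0006
grasp_force: 0.0
```

Emit:
move_arm(targets=[[[-38,0,0,0,0,0,0],[-38,0,0,0,0,0,0],[-38,0,0,0,0,0,0],[-38,0,0,0,0,0,0],[0,0,0,0,0,0,0]]])

```text
t: 15.23
eef_pos: [0.545, -0.1932, 0.2738]
tool_rot: [0.602, 0.798, -0.001, -0.0]
contact_force: [-1.0, 0.4, -0.2]
opening: 0.0004
grasp_force: 0.0
```

```bash
python3 - <<'E'
from h import *
st()
for n in("scene","side","wrist"):
    p=ctrl.read_camera(n); 
    for t in("keeper_end","probe_a"):
      for d in ctrl.mark_of(t,p)[:4]: print(n,t,round(d["score"],2),w(p,d["point"]).round(4))
    if n=="scene": save("c5.png",cv2.resize(p["color"][130:270,220:380],(640,560)))
E
```

```text
s -127.3 lat -1.7 e 300.4 F [-1.   0.4 -0.2] t 15.2333
scene keeper_end 0.89 [0.3157 0.2955 0.135 ]
scene keeper_end 0.85 [0.5333 0.2597 0.132 ]
scene keeper_end 0.84 [0.4857 0.0235 0.1321]
scene probe_a 0.68 [ 0.4986 -0.0263  0.02  ]
side keeper_end 0.87 [0.3149 0.2949 0.1336]
side keeper_end 0.79 [0.4891 0.0194 0.1351]
side keeper_end 0.62 [ 0.3634 -0.3128  0.0039]
side keeper_end 0.58 [0.534  0.2661 0.1316]
```

View pics/c5.png

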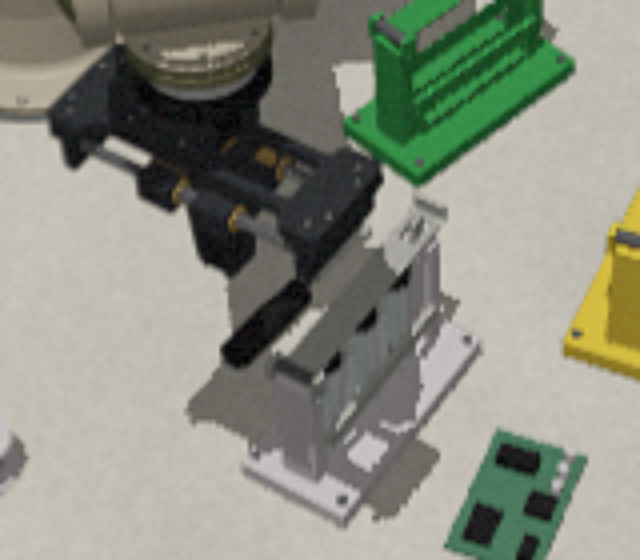

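The keeper lies level over the three caps, its end is at z ≈ 0.133, and the catch shows through the slot at crop (410,230). The gripper is clear and the bystanders look unmoved.

```bash
python3 -c "
from h import *
print(ctrl.close_job())"
```

```text
the job is handed in; nothing more can be done
None
```

The proud probe was pushed home first, then the keeper was swung fully down over the catch, and the job is handed in at about 15 s of the 48 s allowed; it returned no verdict, but the last pictures showed the keeper level over all three caps and the bench undisturbed.

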